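# Set the soak cabinet's door stay on its middle hole

## Robot

A 6-joint arm with a two-finger parallel gripper is mounted at the origin on the work surface. World frame = base frame: x ahead of the robot, y to its left, z up, the work surface at z = 0. Lengths are in m, angles in rad, forces in N, time in s.
With the tool pointing down it reaches from about 0.4 to 0.825 m from the base axis. Payload 7 kg.
Tool frame: the origin (TCP) lies on the mounting face of the last link; the fingertips stand arm.tcp_to_tips ahead of it and the grasp point (between the pads) lies 159 mm ahead of it (arm.tcp_to_tips is the distance from the TCP to the fingertips, in m); z points along the fingers, y is the direction in which the jaws open and shut (so a half turn about z gives the same grasp; the last joint's range is limited). The gripper opens to 88 mm and grips with 3 to 60 N. Pads are 19 mm wide; open, the fingers measure 130 mm over their backs; the gripper's body (78 mm by 193 mm) begins 47 mm behind the grasp point.
Start: joints at [-0.984, 0.359, 0.012, 0, -1.224, -0.288], TCP at [0.199, -0.645, 0.405] pointing down, gripper open.
Joint ranges: [-3.07, 3.07], [-1.43, 2.12], [-1.02, 1.25], [-3.03, 1.67], [-3.05, -0], [-3.03, 3.03]. Speed limits (rad/s): [2.39, 2.39, 3.01, 3.14, 3.14, 3.14].

## Interface

Orientations are given as [roll, pitch, yaw] about the fixed x, y, z axes, in that order (R = Rz(yaw) Ry(pitch) Rx(roll)).
In Python, from station import arm, cams, job_done, finder gives the robot as it stands.
- The arm moves only by the tool play_rows, never from a script. Its argument "targets" is a list that holds one entry, the list of rows, each a list of 4 numbers: the shift along the tool's x, y, z in m, then the turn about the tool's z in degrees. A call has 1 to 5 rows; each row is the pose to reach, as a shift and turn from the pose commanded when the call began, along the tool's axes at that moment; what a row does not reach only later rows make up. A row lasts 1/8 s, in which the tool goes at most 62.5 mm and 10.7 degrees, less where a joint would pass 70% of its speed; a pose out of reach is approached as far as the arm can. A call with a gripper value outside its range is refused whole. "grip" is the closure in counts, from 0 (fully open) to 255 (shut), set as the call begins (left out, the last holds). The fingers move at their own pace and stop on an object; "newtons" is the grip in N (left out, the last holds). Time passes only in rows, so rows that repeat a pose let the fingers close. It gives the time, the measured TCP pose, the force and the opening at its end, in the units of the state.
- arm.get_state(): the state, without advancing time (a new reading comes with each control period).
- cams.grab_frame(name): name is "scene" or "top" or "wrist"; returns (picture, depth): 400x640x3 uint8, red, green, blue; 400x640 float32, m along the optical axis (not along the pixel's ray), 0 where there is no reading.
- cams.camera_params(name): a dict with "intrinsics" (3x3 intrinsics, pixels), "position" and "attitude" of the camera in the world. Camera axes: x right, y down, z forward; pixel columns grow to the right and rows downward; lengths in m; the calibration is good to about 2 mm. The wrist camera is an equidistant fisheye: a pixel r from the principal point sees the ray r / f radians off the axis. A picture is of the moment at which its call begins: read the wrist's pose just before it. camera_params takes no time and is no camera call; for the wrist camera it gives the pose at the moment of the call.
- job_done(): hands the job in, once; it reports no verdict.
Trained networks look in the newest picture that a camera, given by its name, has taken for a name from the list of things; names that differ only in an ending like _2 or _b are one class to them, and where a whole thing is asked for, a point or a joint stands for the part that bears it (a point fixed in the world has none). Each returns a list of dicts, best first, with "score" (0 to 1); they miss things now and then, are a little off and sometimes report something else, mostly with a low value. They report only what shows in the picture. A call takes as long as a camera call.
- finder.find_in(camera, query): "xyz" ([x, y, z] in m, in world coordinates, good to about 4 mm: the middle of the surface that is visible of it).
- finder.masks_of(camera, query): "mask" (400x640 bool, what is visible of it).
The state is a dict: "t": time; "q": joint angles; "qd": joint speeds; "joint_efforts": joint torques, N m; "eef_pos": TCP position; "ee_rot": TCP orientation; "force": force on the tool from outside, world axes, zero at the start; "moment": the same for the moment, N m; "width": finger opening in m.
Only numpy, scipy, OpenCV 4.12 (cv2) and the standard library are available. Lean on these libraries where they do the work, as an engineer would, in place of code of your own. Each camera call takes 0.05 s, during which the arm holds its last target. There are 200 camera calls.

## Task

The soak cabinet on the granite plate needs airing: swing its sprung door open and drop the middle hole of the red-knobbed stay bar over the brass pin on the cabinet's front rail, pressed fully home on the pin's collar, so that the stay alone holds the door open when you let go. Feel for the pin gently and never force the bar against it; leave the gauge case, the thermometer and the V-block as they stand.

Things in the scene. Friction and masses are not known exactly. Their poses are not given: they have to be found in the camera images.
- cabinet: Soak cabinet: 260 deep (x) x 440 wide (y) x 180 high box (all sizes in mm) in aluminium frame with clear panes, fixed. Origin: centre of its underside; x to its back, y to its left, z up. Its side-hung door is in the front (-x) face, hinged at the left about the upright line x = -138, y = +170.
- keep (a point): Front end of the slot in the keep plate on the roof's front rail, at the height of the pin's collar top (seat of the bar's underside); in the cabinet's frame x = -116.5, y = -23, z = 194, same axes. The brass pin (9 dia, flat top 14 above the collar; collar 22 dia) is clamped in this slot, which runs along x: its axis is 5.5 to 27.5 behind this point, not measured. It should not bear over 30 N.
- mid_hole (a point): Centre of the stay bar's middle (third of five) round hole, 11 dia, on the bar's underside. Holes are 28 apart; this one is 130 from the bar's pivot and 80 from the knob's axis. z is up out of the bar, x along the bar to the knob.
- stay_knob (a point): Centre of the red knob standing on the stay bar's free end: upright cylinder 20 dia, 40 high, its axis 210 from the bar's pivot; this point lies 25 above the bar's underside. A push on it bears 1.6 times over at the middle hole.
- stay_bar: Stay bar: flat steel 232 x 22 x 5, 0.2 kg. Origin at its pivot, mid-thickness: a swivel bracket on the door's top rail, 220 from the hinge line. x runs along the bar to the knob, z up. It swivels freely and lifts about the pivot on a stiff hinge (some 3 N up or down at the knob; stays where it is left, must be pressed down). At the start it lies level at seat height, over the roof, off the pin.
- door (a joint): Door angle, rad: 0 shut, grows as the free edge (320 from the hinge) swings out of the front, clockwise from above, to 1.2. A spring pulls it shut, about 2 N at the bar's pivot. 0.37 to 0.49 with the middle hole on the pin.
- gauge_case: Wooden gauge case, 110 x 80 x 32, loose on the left of the cabinet's roof; origin under its centre. Leave alone.
- thermo: Round black thermometer with white dial, 60 dia, 30 high, loose on the left front of the roof; origin under its centre. Leave alone.
- v_block: Steel V-block, 70 x 50 x 42, on the granite before the cabinet's right front corner; origin under its centre. Leave alone.

How it is judged:
On the way:
1. the door has been swung open (value of joint door above 0.3 rad), for 0.1 s.
At the end, for the whole second after the job is handed in: Middle hole over the pin: 3 to 30 mm behind the keep point along the slot and within 5 mm across it, bar's underside within 3 mm of the collar; door open more than 0.33 rad, at rest, held by the stay alone; bystanders within 15 mm of their start (x of mid_hole in the frame of keep between 0.003 and 0.03 m and y of mid_hole in the frame of keep between -0.005 and 0.005 m and z of mid_hole in the frame of keep below 0.003 m and value of joint door above 0.33 rad and velocity of joint door between -0.02 and 0.02 rad/s); the robot touches nothing.
It fails at once if the stay bar is pressed against the pin, its collar or the cabinet with more than 30 N (contact force between stay_bar and cabinet above 30 N).
It fails at once if the gauge case is moved more than 15 mm (distance of gauge_case from where it was at the start of the episode above 0.015 m).
It fails at once if the thermometer is moved more than 15 mm (distance of thermo from where it was at the start of the episode above 0.015 m).
It fails at once if the V-block is moved more than 15 mm (distance of v_block from where it was at the start of the episode above 0.015 m).
It also fails if it takes over 67 s, if anything falls off the work surface, if the arm or the gripper's body presses on something with over 40 N, if the wrist force passes 120 N, or if a joint passes its speed limit or range.

## Working session

There is one attempt and no reset: what is moved stays moved. The work goes in short steps, Python scripts to look and compute and a tool call to move; the robot and the scene stay as the last step left them, time stands still between calls to the robot, and variables do not carry over. Pictures are saved under pics/ and viewed, about 8 in all and at most 12, crops included, and the job is handed in when it is done.

Besides the shell and the picture viewer there is one more tool, called after "Call:" as a command line: name --argument value ..., lists and objects as JSON in quotes. play_rows: Moves the arm, as the interface text tells. Its arguments: {"type":"object","properties":{"targets":{"type":"array","items":{"type":"array","items":{"type":"array","items":{"type":"number"}}}},"grip":{"type":"number"},"newtons":{"type":"number"}},"required":["targets"]}

```bash
ls; mkdir -p pics
cat > h.py <<'E'
import numpy as np, cv2
from station import arm, cams, finder
from scipy.spatial.transform import Rotation as R
def save(name, img): cv2.imwrite('pics/'+name, cv2.cvtColor(img, cv2.COLOR_RGB2BGR))
def st():
    s=arm.get_state(); print('t',round(s['t'],2),'p',np.round(s['eef_pos'],4),'r',np.round(s['ee_rot'],3),'F',np.round(s['force'],1),'w',round(s['width'],4)); return s
E
python3 - <<'E'
from h import *
s=st(); print(arm.tcp_to_tips)
ims=[]
for c in('scene','top'):
    im,d=cams.grab_frame(c); p=cams.camera_params(c); print(c,p); np.savez('/tmp/%s0.npz'%c,im=im,d=d,**{k:np.array(v) for k,v in p.items()})
    ims.append(im)
    for q in('cabinet','stay_knob','stay_bar','mid_hole','keep','door','gauge_case','thermo','v_block'):
        try: print(c,q,[(np.round(r['xyz'],3),round(r['score'],2)) for r in finder.find_in(c,q)][:2])
        except Exception as e: print(q,e)
save('s0.png',ims[0]);save('t0.png',ims[1])
E
```

```text
pics
t 0.0 p [ 0.1986 -0.6449  0.4037] r [ 3.14  -0.    -2.843] F [-0.2  1.   0.8] w 0.0875
0.1781
scene {'intrinsics': array([[520.9220728 ,   0.        , 314.71175247],
       [  0.        , 520.9220728 , 210.55535852],
       [  0.        ,   0.        ,   1.        ]]), 'position': array([ 0.90880899, -0.10523033,  1.35172339]), 'attitude': array([-2.82666141, -0.00297588,  1.39723874])}
scene cabinet [(array([0.587, 0.008, 0.18 ]), 0.84)]
scene stay_knob [(array([ 0.549, -0.067,  0.2  ]), 0.96)]
scene stay_bar [(array([ 0.55 , -0.068,  0.2  ]), 0.61)]
scene mid_hole [(array([ 0.547, -0.066,  0.2  ]), 0.97)]
scene keep [(array([0.585, 0.009, 0.182]), 0.61)]
scene door [(array([ 0.454, -0.059,  0.198]), 0.91)]
scene gauge_case [(array([0.559, 0.186, 0.215]), 0.96)]
scene thermo [(array([0.453, 0.184, 0.213]), 0.78), (array([ 0.481, -0.284,  0.031]), 0.31)]
scene v_block [(array([ 0.482, -0.285,  0.029]), 0.61)]
top {'intrinsics': array([[431.24027083,   0.        , 323.56051895],
       [  0.        , 431.24027083, 206.6695126 ],
       [  0.        ,   0.        ,   1.        ]]), 'position': array([ 0.39604556, -0.01299959,  0.99307828]), 'attitude': array([-2.99409568,  0.01224019, -1.55046796])}
top cabinet [(array([0.553, 0.01 , 0.18 ]), 0.84)]
top stay_knob [(array([ 0.543, -0.064,  0.198]), 0.76)]
top stay_bar [(array([ 0.541, -0.068,  0.194]), 0.83)]
top mid_hole [(array([ 0.542, -0.066,  0.202]), 0.81)]
top keep [(array([0.551, 0.013, 0.18 ]), 0.89), (array([ 0.54 , -0.062,  0.204]), 0.28)]
top door [(array([ 0.443, -0.05 ,  0.176]), 0.58)]
top gauge_case [(array([0.55 , 0.189, 0.21 ]), 0.81)]
top thermo []
top v_block [(array([0.446, 0.177, 0.212]), 0.73), (array([ 0.472, -0.282,  0.034]), 0.6)]
```

View pics/s0.png

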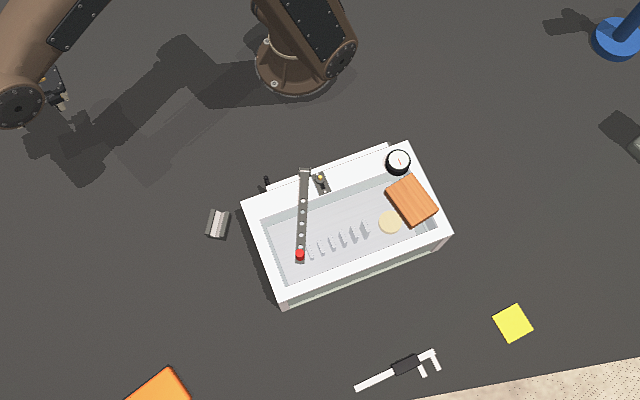

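View pics/t0.png

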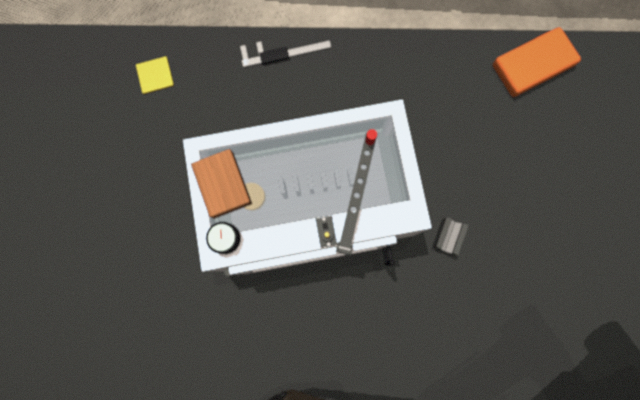

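The scene view shows the cabinet with the knob at (299,254), the bar's pivot end at (304,171) and the pin at (320,178). In the top view the knob is at (371,137), the pivot at (345,248) and the brass pin at (326,234). The case and thermometer sit on the left of the roof, and the V-block is off the right front corner.

```bash
cat >> h.py <<'E'
def cam0(c):
    z=np.load('/tmp/%s0.npz'%c); return z
def ray(z,u,v):
    K=z['intrinsics']; Rm=R.from_euler('xyz',z['attitude']).as_matrix()
    d=np.stack([(np.asarray(u)-K[0,2])/K[0,0],(np.asarray(v)-K[1,2])/K[1,1],np.ones(np.shape(u))],-1)
    return d@Rm.T
def atz(z,u,v,h):
    d=ray(z,u,v); return z['position']+d*((h-z['position'][2])/d[...,2])[...,None]
def cloud(z):
    v,u=np.mgrid[:400,:640]; return z['position']+ray(z,u,v)*z['d'][...,None]
E
python3 - <<'E'
from h import *
for c in('scene','top'):
    z=cam0(c); im=z['im'].astype(int); P=cloud(z); ok=z['d']>0
    m=ok&(abs(P[...,2]-.18)<.008)&(im.min(-1)>150)
    m=cv2.morphologyEx(m.astype(np.uint8),cv2.MORPH_OPEN,np.ones((5,5)))
    n,l,s,_=cv2.connectedComponentsWithStats(m); k=1+np.argmax(s[1:,4]); m=l==k
    p=P[m][:,:2]; r=cv2.minAreaRect((p*1000).astype(np.float32)); print(c,'roof',r, cv2.boxPoints(r).round(1).tolist(),P[m][:,2].mean())
    hsv=cv2.cvtColor(z['im'],cv2.COLOR_RGB2HSV)
    red=((hsv[...,0]<6)|(hsv[...,0]>174))&(hsv[...,1]>180)&(hsv[...,2]>90)&ok&(P[...,2]>.18)&(P[...,2]<.3)
    vs,us=np.nonzero(red); print('red',len(us),us.mean(),vs.mean(),'z',np.percentile(P[red][:,2],[10,90]), 'top-ish xy',atz(z,us.mean(),vs.mean(),.225))
    br=(abs(hsv[...,0].astype(int)-24)<8)&(hsv[...,1]>110)&(hsv[...,2]>110)&ok&(abs(P[...,0]-.45)<.06)&(abs(P[...,1]+.01)<.06)
    vs,us=np.nonzero(br); print('brass',len(us),us.mean(),vs.mean(),us.min(),us.max(),vs.min(),vs.max(),atz(z,us.mean(),vs.mean(),.206),np.median(P[br],0))
    for q in ('stay_bar','stay_knob'):
        r=finder.masks_of(c,q)
        if r:
            mm=r[0]['mask']&ok; p=P[mm]; p=p[(p[:,2]>.19)&(p[:,2]<.21)]; print(q,mm.sum(),len(p)); 
            if q=='stay_bar': rr=cv2.minAreaRect((p[:,:2]*1000).astype(np.float32)); print(rr,p[:,2].mean())
ims=[]
for c,(u,v) in(('scene',(315,200)),('top',(345,200))):
    a=cam0(c)['im'][v-75:v+75,u-50:u+50]; ims.append(cv2.resize(a,None,fx=4,fy=4,interpolation=cv2.INTER_CUBIC))
save('c1.png',np.hstack(ims))
E
```

```text
scene roof ((553.7146606445312, 31.731231689453125), (275.85693359375, 440.40325927734375), 11.830202102661133) [[373.6000061035156, 219.0], [463.8999938964844, -212.10000610351562], [733.9000244140625, -155.5], [643.5999755859375, 275.5]] 0.1787909440336258
red 42 299.23809523809524 255.54761904761904 z [0.2133695  0.23908309] top-ish xy [ 0.64508114 -0.09034487  0.225     ]
brass 14 319.64285714285717 177.14285714285714 318 321 175 179 [ 0.46198071 -0.01160205  0.206     ] [ 0.46186878 -0.01181445  0.20538216]
stay_bar 828 701
((547.73046875, -69.2691879272461), (22.123123168945312, 221.80760192871094), 77.39716339111328) 0.19869858579652375
stay_knob 541 283
top roof ((516.8097534179688, 75.85665130615234), (215.0814666748047, 346.1421813964844), 11.724655151367188) [[376.29998779296875, 223.5], [446.70001220703125, -115.5], [657.2999877929688, -71.80000305175781], [586.9000244140625, 267.20001220703125]] 0.17923646010102517
red 70 371.04285714285714 135.5857142857143 z [0.2350754  0.24043681] top-ish xy [ 0.64402535 -0.08610819  0.225     ]
brass 18 326.6111111111111 234.44444444444446 325 328 232 237 [ 0.4615683  -0.00760803  0.206     ] [ 0.46128078 -0.00826547  0.20751947]
stay_bar 1482 1219
((541.269775390625, -62.82698440551758), (22.563207626342773, 228.86048889160156), 77.66604614257812) 0.1990813858562113
stay_knob 1336 1164
```

View pics/c1.png

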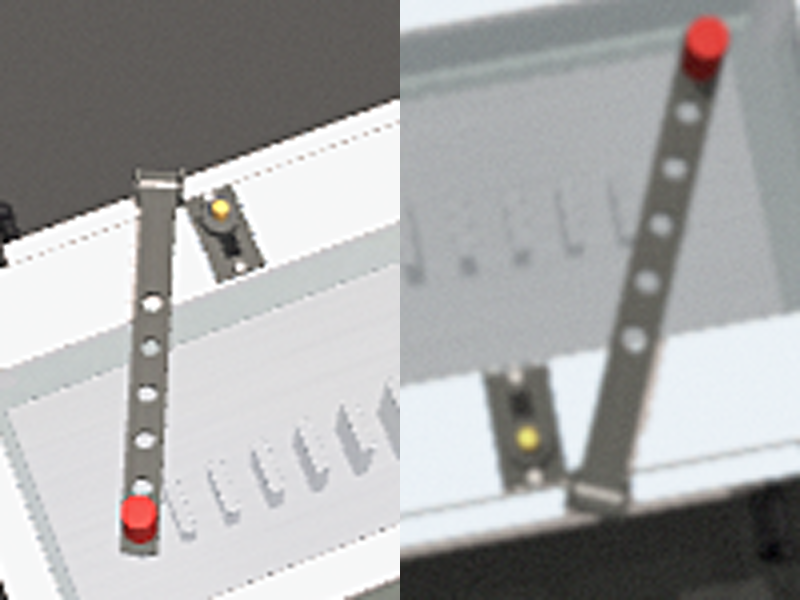

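The pin shows at the front of the slot, about 10 mm behind the keep point. The cabinet's yaw is about 11.8°, and the knob is near (0.642, -0.088). I'm moving above the knob now.

Call:
play_rows --targets '[[[-0.015,0.01,-0.055,0],[-0.064,0.044,-0.06,0],[-0.113,0.077,-0.06,0],[-0.162,0.111,-0.06,0],[-0.211,0.144,-0.06,0]]]' --grip 0 --newtons 10

```text
t: 1.82
eef_pos: [0.3587, -0.4437, 0.4649]
ee_rot: [-3.141, 0.0, -2.843]
force: [0.7, 0.3, -0.1]
width: 0.0877
```

Call:
play_rows --targets '[[[-0.049,0.033,0,0],[-0.098,0.067,0,0],[-0.147,0.1,0,0],[-0.196,0.134,0,0],[-0.245,0.167,0,0]]]'

```text
t: 2.45
eef_pos: [0.5438, -0.2119, 0.4651]
ee_rot: [-3.141, 0.001, -2.843]
force: [0.3, 0.1, -0.2]
width: 0.0876
```

Call:
play_rows --targets '[[[-0.044,0.03,0,10],[-0.088,0.06,0,20],[-0.131,0.09,0,29.3],[-0.131,0.09,0,29.3],[-0.131,0.09,0,29.3]]]'

```text
t: 3.08
eef_pos: [0.6416, -0.0889, 0.4644]
ee_rot: [-3.141, -0.001, 2.931]
force: [-0.1, -0.4, -0.1]
width: 0.0878
```

```bash
cat >> h.py <<'E'
def wray(p,u,v):
    K=np.array(p['intrinsics']); x=(np.asarray(u,float)-K[0,2])/K[0,0]; y=(np.asarray(v,float)-K[1,2])/K[1,1]
    r=np.hypot(x,y)+1e-12; d=np.stack([np.sin(r)*x/r,np.sin(r)*y/r,np.cos(r)],-1)
    return d@R.from_euler('xyz',p['attitude']).as_matrix().T
def wproj(p,X):
    K=np.array(p['intrinsics']); c=(np.asarray(X)-p['position'])@R.from_euler('xyz',p['attitude']).as_matrix()
    h=np.linalg.norm(c[...,:2],axis=-1); r=np.arctan2(h,c[...,2]); return np.stack([K[0,2]+K[0,0]*r*c[...,0]/h,K[1,2]+K[1,1]*r*c[...,1]/h],-1)
def watz(p,u,v,h):
    d=wray(p,u,v); return np.array(p['position'])+d*((h-p['position'][2])/d[...,2])[...,None]
def wrist(name=None):
    p=cams.camera_params('wrist'); im,d=cams.grab_frame('wrist')
    if name: save(name,im)
    return p,im,d
def rowto(s,xyz,yaw):
    "shift in tool axes and turn (deg) to bring grasp axis TCP to xyz, yaw rad"
    M=R.from_euler('xyz',s['ee_rot']).as_matrix(); d=M.T@(np.array(xyz)-s['eef_pos']); t=-np.degrees(yaw-s['ee_rot'][2]); t=(t+180)%360-180
    return np.round(d*1000,1),round(t,1)
E
python3 - <<'E'
from h import *
s=st(); p,im,d=wrist('w1.png'); print(p)
r=finder.find_in('wrist','stay_knob');print(r)
hsv=cv2.cvtColor(im,cv2.COLOR_RGB2HSV)
red=((hsv[...,0]<6)|(hsv[...,0]>174))&(hsv[...,1]>180)&(hsv[...,2]>90)
vs,us=np.nonzero(red); print(len(us),us.mean(),vs.mean(),us.min(),us.max(),vs.min(),vs.max(),watz(p,us.mean(),vs.mean(),.235))
br=(abs(hsv[...,0].astype(int)-24)<8)&(hsv[...,1]>110)&(hsv[...,2]>110)
n,l,stt,c=cv2.connectedComponentsWithStats(br.astype(np.uint8)); print([(stt[i].tolist(),c[i].round(1).tolist(),watz(p,*c[i],.206).round(4).tolist()) for i in range(1,n) if stt[i,4]>6])
E
```

```text
t 3.08 p [ 0.6416 -0.0889  0.4644] r [-3.141e+00 -1.000e-03  2.931e+00] F [-0.1 -0.4 -0.1] w 0.0878
{'intrinsics': array([[309.70691629,   0.        , 321.69150869],
       [  0.        , 309.70691629, 201.72957004],
       [  0.        ,   0.        ,   1.        ]]), 'position': array([ 0.56074994, -0.07076213,  0.44444695]), 'attitude': array([ 2.83210802e+00, -1.82359681e-04,  1.35992010e+00])}
[{'xyz': [0.5702, -0.0723, 0.1995], 'score': 0.68}]
154 323.64935064935065 223.46753246753246 312 335 215 234 [ 0.64278149 -0.08682596  0.235     ]
[([571, 201, 28, 48, 862], [584.5, 224.3], [0.7228, 0.1954, 0.206]), ([167, 278, 6, 31, 73], [168.8, 293.6], [0.6989, -0.2599, 0.206]), ([471, 279, 7, 29, 78], [474.6, 292.6], [0.7629, 0.0453, 0.206]), ([437, 394, 3, 6, 14], [438.0, 397.1], [0.9324, 0.0069, 0.206])]
```

View pics/w1.png

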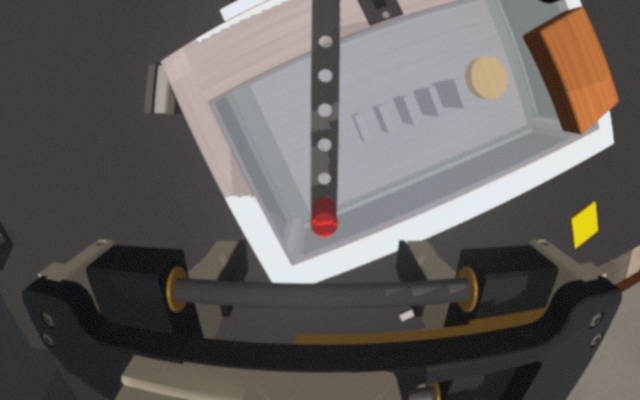

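The wrist view shows the knob at (324,223) between the fingers, and the bar's five holes running up column 325. The camera sits almost above the middle hole, so it should be able to look down through it later. Next I grasp the knob.

Call:
play_rows --targets '[[[-0.0005,0.001,0.03,0],[-0.0005,0.001,0.06,0],[-0.0005,0.001,0.075,0],[-0.0005,0.001,0.079,0],[-0.0005,0.001,0.079,0]]]'

```text
t: 3.8
eef_pos: [0.6425, -0.0885, 0.3866]
ee_rot: [3.142, 0.001, 2.929]
force: [0.6, -0.5, 0.5]
width: 0.0877
```

Call:
play_rows --targets '[[[0,0,0,0],[0,0,0,0],[0,0,0,0],[0,0,0,0],[0,0,0,0]]]' --grip 255 --newtons 12

```text
t: 4.42
eef_pos: [0.6423, -0.0882, 0.3857]
ee_rot: [-3.142, -0.0, 2.929]
force: [0.5, 0.6, 0.4]
width: 0.0431
```

Call:
play_rows --targets '[[[0,0,0,0],[0,0,0,0],[0,0,0,0],[0,0,0,0],[0,0,0,0]]]'

```text
t: 5.05
eef_pos: [0.6423, -0.0882, 0.3857]
ee_rot: [3.142, 0.0, 2.929]
force: [-0.5, 0.0, -0.2]
width: 0.0197
```

Knob gripped at 19.7 mm. Next I work out the path: lift first, then pull the door open with the bar kept to the right of the pin.

```bash
cat >> h.py <<'E'
yw=np.radians(11.83); C=np.array([.5615,.0334]); Rc=np.array([[np.cos(yw),-np.sin(yw)],[np.sin(yw),np.cos(yw)]]); Z0=.3857
def tcp(th,phi,al):
    P=np.array([-.138,.170])+.220*np.array([-np.sin(th),-np.cos(th)])
    G=P+(.210*np.cos(al)-.027*np.sin(al))*np.array([np.cos(phi),np.sin(phi)])
    xy=C+Rc@G+[.0006,.0005]
    return np.array([*xy,Z0+.210*np.sin(al)+.027*(np.cos(al)-1)]), phi+yw+np.pi
def rows(s,wps):
    for w in wps:
        X,y=tcp(*w); print(w,rowto(s,X,y))
def pivot_th(pin,al=0): # door angle with mid hole over pin (cabinet frame)
    from scipy.optimize import brentq
    H=np.array([-.138,.170]); f=lambda t: np.linalg.norm(H+.22*np.array([-np.sin(t),-np.cos(t)])-pin)-.13
    t=brentq(f,.2,.7); d=pin-(H+.22*np.array([-np.sin(t),-np.cos(t)])); return t,np.arctan2(d[1],d[0])
E
python3 - <<'E'
from h import *
s=st(); a=.15; f=np.radians
rows(s,[(0,f(-24),0),(0,f(-24),.05),(0,f(-24),.1),(0,f(-24),a)])
print(pivot_th(np.array([-.1064,-.023])))
s2=dict(s); X,y=tcp(0,f(-24),a); s2['eef_pos']=X; s2['ee_rot']=[np.pi,0,y]
print('2');rows(s2,[(t,f(p),a) for t,p in((.05,-24),(.1,-23),(.16,-22),(.22,-21),(.28,-20))])
X,y=tcp(.28,f(-20),a); s2['eef_pos']=X; s2['ee_rot']=[np.pi,0,y]
print('3');rows(s2,[(t,f(p),a) for t,p in((.33,-19),(.38,-18),(.42,-17),(.45,-15),(.465,-13))])
E
```

```text
t 5.05 p [ 0.6423 -0.0882  0.3857] r [3.142 0.    2.929] F [-0.5  0.  -0.2] w 0.0197
(0, np.float64(-0.4188790204786391), 0) (array([-0.1,  0.6, -0. ]), np.float64(-0.0))
(0, np.float64(-0.4188790204786391), 0.05) (array([  1.5,   0.6, -10.5]), np.float64(-0.0))
(0, np.float64(-0.4188790204786391), 0.1) (array([  3.6,   0.6, -20.9]), np.float64(-0.0))
(0, np.float64(-0.4188790204786391), 0.15) (array([  6.3,   0.6, -31.1]), np.float64(-0.0))
(0.46343214305940855, np.float64(0.029197813773444027))
2
(0.05, np.float64(-0.4188790204786391), 0.15) (array([10.2, -4.2, -0. ]), np.float64(0.0))
(0.1, np.float64(-0.4014257279586958), 0.15) (array([20.5, -4.4, -0. ]), np.float64(-1.0))
(0.16, np.float64(-0.3839724354387525), 0.15) (array([33.3, -4.6, -0. ]), np.float64(-2.0))
(0.22, np.float64(-0.3665191429188092), 0.15) (array([46.3, -4. , -0. ]), np.float64(-3.0))
(0.28, np.float64(-0.3490658503988659), 0.15) (array([59.5, -2.7, -0. ]), np.float64(-4.0))
3
(0.33, np.float64(-0.33161255787892263), 0.15) (array([11. ,  3.1,  0. ]), np.float64(-1.0))
(0.38, np.float64(-0.3141592653589793), 0.15) (array([22.1,  6.7,  0. ]), np.float64(-2.0))
(0.42, np.float64(-0.29670597283903605), 0.15) (array([31.1, 10.7,  0. ]), np.float64(-3.0))
(0.45, np.float64(-0.2617993877991494), 0.15) (array([38.1, 18.3,  0. ]), np.float64(-5.0))
(0.465, np.float64(-0.22689280275926285), 0.15) (array([42.1, 25.8,  0. ]), np.float64(-7.0))
```

Call:
play_rows --targets '[[[0.001,0,-0.005,0],[0.0015,0,-0.01,0],[0.0025,0,-0.016,0],[0.004,0,-0.023,0],[0.006,0,-0.031,0]]]'

```text
t: 5.68
eef_pos: [0.6361, -0.0869, 0.417]
ee_rot: [-3.142, -0.001, 2.929]
force: [-0.2, 1.1, -3.6]
width: 0.0197
```

Call:
play_rows --targets '[[[0.01,-0.004,0,0],[0.0205,-0.0045,0,-1],[0.033,-0.0045,0,-2],[0.046,-0.004,0,-3],[0.0595,-0.0025,0,-4]]]'

```text
t: 6.3
eef_pos: [0.5768, -0.0766, 0.4169]
ee_rot: [3.142, 0.0, 3.0]
force: [2.6, -1.3, -0.3]
width: 0.0192
```

Run:
```python
from h import *
s=st(); p,im,d=wrist(); im2,_=cams.grab_frame('scene')
a=cv2.resize(im2[130:280,230:390],None,fx=3,fy=3); a=cv2.resize(a,(427,400)); save('w2.png',np.hstack([im[:, 130:500],a]))
```

```text
t 6.3 p [ 0.5768 -0.0766  0.4169] r [3.142 0.    3.   ] F [ 2.6 -1.3 -0.3] w 0.0192
```

View pics/w2.png

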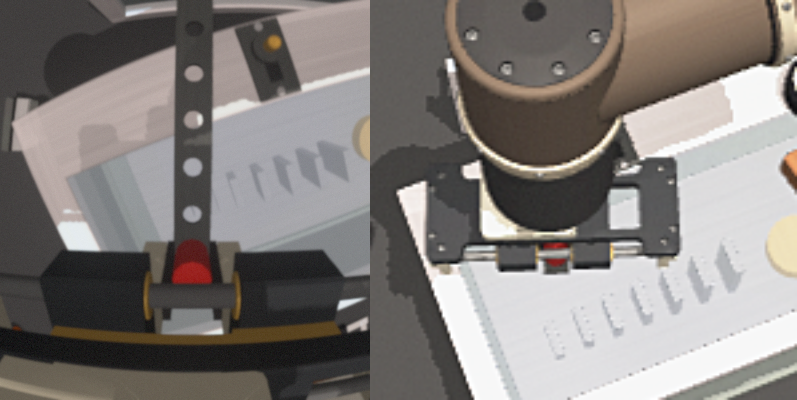

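The door follows, and the bar is held up. The pin is now visible to the wrist camera at about (403,42), right of the bar. I continue the sequence.

Call:
play_rows --targets '[[[0.011,0.003,0,-1],[0.022,0.0065,0,-2],[0.031,0.0105,0,-3],[0.038,0.018,0,-5],[0.042,0.026,0,-7]]]'

```text
t: 7.02
eef_pos: [0.5396, -0.0445, 0.4168]
ee_rot: [3.142, 0.0, 3.124]
force: [2.4, -0.1, -0.9]
width: 0.0195
```

```bash
cat >> h.py <<'E'
def brass(p,im,hz=.206):
    hsv=cv2.cvtColor(im,cv2.COLOR_RGB2HSV)
    br=(abs(hsv[...,0].astype(int)-22)<10)&(hsv[...,1]>110)&(hsv[...,2]>70)
    n,l,stt,c=cv2.connectedComponentsWithStats(br.astype(np.uint8)); o=[]
    for i in range(1,n):
        X=watz(p,*c[i],hz)
        if stt[i,4]>6 and .42<X[0]<.5 and -.06<X[1]<.04: o.append((stt[i].tolist(),c[i].round(1),X.round(4),(Rc.T@(X[:2]-C)*1000).round(1)))
    return o
E
python3 - <<'E'
from h import *
s=st(); p,im,d=wrist(); save('w3.png',cv2.resize(im[0:260,180:480],None,fx=2.3,fy=2.3,interpolation=cv2.INTER_CUBIC)); print(p['position'],p['attitude'])
for o in brass(p,im): print(o)
E
```

```text
t 7.03 p [ 0.5396 -0.0445  0.4168] r [3.142 0.    3.124] F [ 2.4 -0.1 -0.9] w 0.0195
[ 0.45688542 -0.04229869  0.39677115] [ 2.83122012e+00 -7.07270889e-04  1.55273811e+00]
([369, 106, 17, 15, 193], array([376.9, 112.7]), array([ 0.4613, -0.0083,  0.206 ]), array([-106.7,  -20.3]))
```

View pics/w3.png

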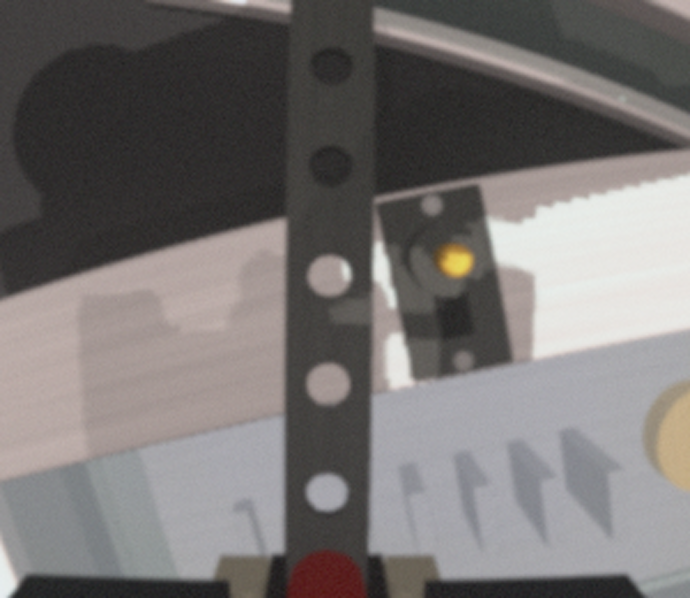

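Brass pin at (377,113) full-frame and middle hole at about (323,120). Both are almost straight below the camera, so I measure the hole precisely and plan the swing from that.

```bash
cat >> h.py <<'E'
def holes(p,im,guess,dark=80):
    "all light blobs enclosed in dark bar near the guess pixel"
    g=cv2.cvtColor(im,cv2.COLOR_RGB2GRAY); u,v=map(int,guess); w=cv2.resize(g[v-18:v+19,u-18:u+19],None,fx=8,fy=8,interpolation=cv2.INTER_CUBIC)
    e=cv2.HoughCircles(cv2.GaussianBlur(w,(0,0),4),cv2.HOUGH_GRADIENT,1,60,param1=60,param2=12,minRadius=50,maxRadius=95)
    return None if e is None else [(u-18+(x-3.5)/8,v-18+(y-3.5)/8,r/8) for x,y,r in e[0][:4]]
E
python3 - <<'E'
from h import *
s=st(); p,im,d=wrist()
b=brass(p,im); print(b)
al=np.arcsin((s['eef_pos'][2]-Z0+.0003)/.21); print('al',al)
for g,dd in(((322,165),.158),((322.6,119.6),.130),((323,72),.102)):
    h=holes(p,im,g); print(h)
    if h:
        X=watz(p,h[0][0],h[0][1],.1965+.0025+dd*np.sin(al)); print(X.round(4))
M=R.from_euler('xyz',s['ee_rot']).as_matrix()
for dd in(.158,.13,.102):
    D=.210*np.cos(al)-.027*np.sin(al)-dd*np.cos(al)+.0025*np.sin(al); X=s['eef_pos']+M@[D,0,0]; print('pred top centre',X[:2].round(4), wproj(p,np.array([X[0],X[1],.199+dd*np.sin(al)])).round(1))
print('pin proj at .2085:',watz(p,*b[0][1],.2085).round(4))
E
```

```text
t 7.08 p [ 0.5394 -0.0439  0.4167] r [3.141 0.    3.125] F [ 0.8  0.5 -1.4] w 0.0195
[([367, 107, 17, 14, 192], array([375.4, 113.4]), array([ 0.4615, -0.0087,  0.206 ]), array([-106.5,  -20.8]))]
al 0.14983292248134653
None
None
None
pred top centre [ 0.4917 -0.0431] [320.2 167. ]
pred top centre [ 0.464  -0.0427] [320.1 118.2]
pred top centre [ 0.4363 -0.0422] [320.1  71.1]
pin proj at .2085: [ 0.4615 -0.0092  0.2085]
```

Run:
```python
from h import *
s=st(); print(rowto(s,[.5345,.009,.4168],np.radians(193.5)))
```

```text
t 7.12 p [ 0.5396 -0.0442  0.4167] r [ 3.141 -0.     3.123] F [ 1.5  0.1 -0.2] w 0.0196
(array([ 6.1, 53.1, -0.1]), np.float64(-14.5))
```

Call:
play_rows --targets '[[[-0.001,0.011,-0.001,-3],[-0.0005,0.022,-0.001,-6],[0.001,0.033,-0.001,-9],[0.0035,0.044,-0.001,-12],[0.006,0.053,-0.001,-14.5]]]'

```text
t: 7.75
eef_pos: [0.5348, 0.0089, 0.4176]
ee_rot: [3.142, -0.0, -2.906]
force: [2.7, -1.4, -2.2]
width: 0.0196
```

Call:
play_rows --targets '[[[0,0,0,0],[0,0,0,0]]]'

```text
t: 8.0
eef_pos: [0.5349, 0.0081, 0.4177]
ee_rot: [3.142, 0.0, -2.909]
force: [1.3, 0.6, -2.0]
width: 0.0197
```

Run:
```python
from h import *
s=st(); p,im,d=wrist(); save('w4.png',cv2.resize(im[70:170,250:390],None,fx=5.5,fy=5.5,interpolation=cv2.INTER_CUBIC)); print(p['position'],p['attitude'])
for o in brass(p,im,.208): print(o)
```

```text
t 8.0 p [0.5349 0.0081 0.4177] r [ 3.142  0.    -2.909] F [ 1.3  0.6 -2. ] w 0.0197
[ 0.45448551 -0.01043664  0.3976821 ] [ 2.83123672e+00 -8.59257753e-04  1.80301728e+00]
([315, 111, 15, 15, 176], array([322.1, 117.5]), array([ 0.4615, -0.0084,  0.208 ]), array([-106.5,  -20.4]))
```

View pics/w4.png

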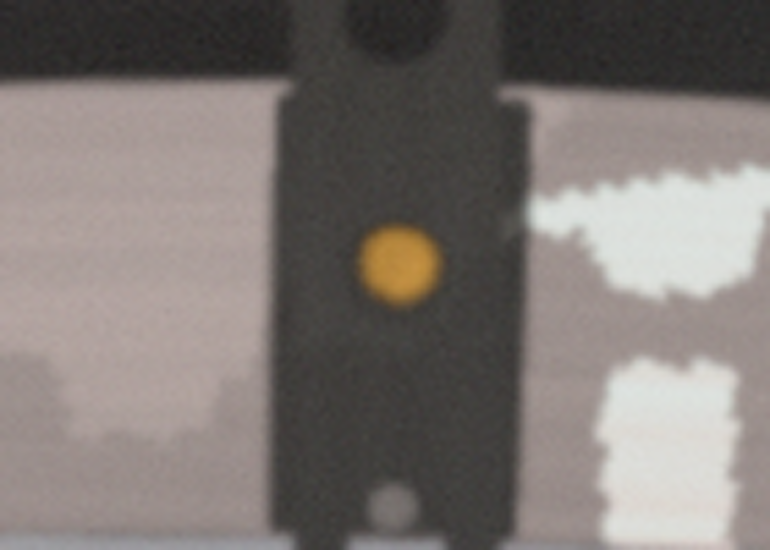

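The pin's full disc shows through the middle hole at crop (400,265), i.e. full frame (322,118). Laterally it is centred on the bar. I stretch the contrast to see the hole's rim.

Run:
```python
from h import *
ims=np.mean([wrist()[1].astype(float) for _ in range(6)],0)
a=ims[55:180,275:370]; a=np.clip((a-35)*5,0,255).astype(np.uint8)
save('w5.png',cv2.resize(a,None,fx=4.8,fy=4.8,interpolation=cv2.INTER_CUBIC)); np.save('/tmp/w5.npy',ims)
g=ims.mean(-1); print(g[85:150:1,322].round(0).tolist()); print(g[110,300:346].round(0).tolist()); print(g[118,300:346].round(0).tolist())
s=st(); p=cams.camera_params('wrist'); al=np.arcsin((s['eef_pos'][2]-Z0)/.21); M=R.from_euler('xyz',s['ee_rot']).as_matrix()
for dd in(.158,.13,.102):
    D=.210*np.cos(al)-.027*np.sin(al)-dd*np.cos(al)+.0025*np.sin(al); X=s['eef_pos']+M@[D,0,0]; print('pred',X[:2].round(4), wproj(p,np.array([X[0],X[1],.199+dd*np.sin(al)])).round(1))
```

```text
[64.0, 62.0, 63.0, 63.0, 63.0, 63.0, 64.0, 63.0, 63.0, 64.0, 64.0, 64.0, 64.0, 65.0, 64.0, 65.0, 65.0, 66.0, 66.0, 66.0, 65.0, 65.0, 66.0, 64.0, 64.0, 68.0, 84.0, 107.0, 122.0, 126.0, 126.0, 127.0, 127.0, 128.0, 130.0, 131.0, 131.0, 127.0, 113.0, 96.0, 78.0, 64.0, 63.0, 63.0, 66.0, 66.0, 66.0, 67.0, 64.0, 64.0, 61.0, 61.0, 61.0, 62.0, 62.0, 62.0, 62.0, 63.0, 61.0, 61.0, 62.0, 61.0, 61.0, 60.0, 62.0]
[95.0, 72.0, 66.0, 66.0, 66.0, 65.0, 66.0, 67.0, 68.0, 66.0, 65.0, 66.0, 65.0, 65.0, 64.0, 65.0, 65.0, 64.0, 63.0, 65.0, 66.0, 67.0, 68.0, 66.0, 65.0, 62.0, 63.0, 62.0, 65.0, 66.0, 66.0, 66.0, 66.0, 66.0, 67.0, 66.0, 65.0, 65.0, 66.0, 64.0, 69.0, 76.0, 81.0, 84.0, 85.0, 102.0]
[92.0, 70.0, 65.0, 66.0, 66.0, 66.0, 68.0, 67.0, 68.0, 67.0, 67.0, 65.0, 61.0, 59.0, 62.0, 74.0, 93.0, 108.0, 119.0, 126.0, 125.0, 127.0, 128.0, 131.0, 133.0, 133.0, 132.0, 129.0, 117.0, 100.0, 82.0, 69.0, 66.0, 67.0, 64.0, 63.0, 62.0, 63.0, 62.0, 63.0, 63.0, 61.0, 59.0, 58.0, 63.0, 82.0]
t 8.35 p [0.535  0.0078 0.4176] r [ 3.142 -0.    -2.91 ] F [ 1.5  0.2 -2.8] w 0.0197
pred [ 0.4886 -0.0031] [320.5 166.7]
pred [ 0.4617 -0.0095] [320.5 118.1]
pred [ 0.4347 -0.0159] [320.5  71.1]
```

View pics/w5.png

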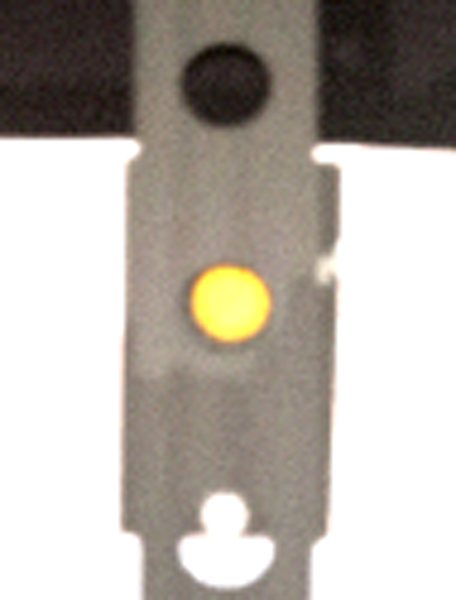

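The stretched view shows the neighbouring holes at (322.1,72.7) and (322.1,167.5), so the middle hole is centred at about (322.1,119.3). The pin is at (322.9,118.1), which is under 1 mm off. I'll compute the correction and the lowering path.

Run:
```python
from h import *
s=st(); p=cams.camera_params('wrist'); al=np.arcsin((s['eef_pos'][2]-Z0)/.21)
M=R.from_euler('xyz',s['ee_rot']).as_matrix()
h=watz(p,322.1,119.3,.199+.13*np.sin(al)); pin=watz(p,322.9,118.1,.208)
h2=h-[0,0,0]; 
d=M.T@(np.r_[(pin-h)[:2],0]); print('hole',h.round(4),'pin',pin.round(4),'tool d mm',(d*1000).round(2))
d[0]+=.0025*np.sin(al) # top centre -> mid-thickness: mid is towards knob (tool -x), so needs +x
D=lambda a:.08*np.cos(a)-.027*np.sin(a)
for a in(.13,.115,.105,.09,.07,.05,.025,0): print(a,'x',round((d[0]-(D(a)-D(al)))*1e3,1),'y',round(d[1]*1e3,1),'z',round(-(Z0+.21*np.sin(a)-s['eef_pos'][2])*1e3,1))
```

```text
t 8.35 p [0.535  0.0078 0.4176] r [ 3.142 -0.    -2.91 ] F [ 1.5  0.2 -2.8] w 0.0197
hole [ 0.4622 -0.0085  0.2188] pin [ 0.4618 -0.008   0.208 ] tool d mm [0.26 0.51 0.  ]
0.13 x -0.2 y 0.5 z 4.7
0.115 x -0.8 y 0.5 z 7.8
0.105 x -1.1 y 0.5 z 9.9
0.09 x -1.6 y 0.5 z 13.1
0.07 x -2.3 y 0.5 z 17.3
0.05 x -2.9 y 0.5 z 21.4
0.025 x -3.7 y 0.5 z 26.7
0 x -4.4 y 0.5 z 31.9
```

Call:
play_rows --targets '[[[0.0,0.0005,0.0025,0],[-0.0005,0.0005,0.005,0],[-0.001,0.0005,0.0075,0],[-0.001,0.0005,0.0075,0]]]'

```text
t: 8.85
eef_pos: [0.5359, 0.0088, 0.4101]
ee_rot: [3.142, 0.0, -2.909]
force: [2.6, 0.4, 1.7]
width: 0.0197
```

Run:
```python
from h import *
F=[]
for _ in range(6):
    p,im,d=wrist(); F.append(im.astype(float)); 
ims=np.mean(F,0)
a=ims[55:180,275:370]; a=np.clip((a-35)*5,0,255).astype(np.uint8)
save('w6.png',cv2.resize(a,None,fx=4.8,fy=4.8,interpolation=cv2.INTER_CUBIC)); s=st()
g=ims.mean(-1)
# hole 2 & pin centroids
H2=(g[58:90,305:340]<55); H2=cv2.morphologyEx(H2.astype(np.uint8),cv2.MORPH_OPEN,np.ones((3,3)))
print('dark blobs',[(c.round(1)+[305,58],q.tolist()) for c,q in zip(*[cv2.connectedComponentsWithStats(H2)[i] for i in(3,2)])])
print(brass(p,ims.astype(np.uint8),.208))
```

```text
t 9.15 p [0.5359 0.0087 0.4102] r [ 3.142  0.    -2.909] F [2.  0.4 1.7] w 0.02
dark blobs [(array([322.3,  75.3]), [0, 0, 35, 32, 810]), (array([321.3,  68.8]), [7, 2, 20, 19, 310])]
[([314, 109, 16, 15, 196], array([321.5, 116. ]), array([ 0.4614, -0.0083,  0.208 ]), array([-106.5,  -20.3]))]
```

View pics/w6.png

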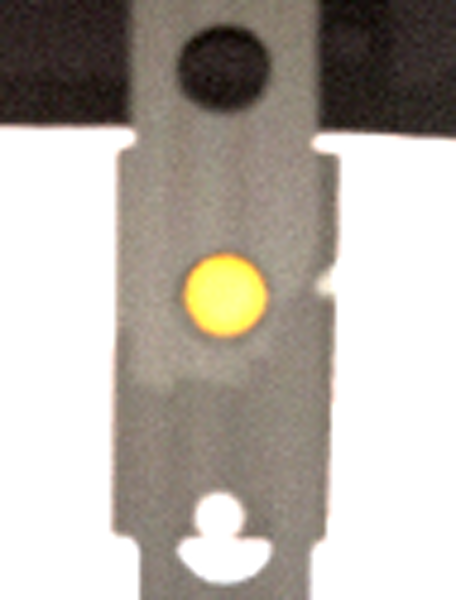

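Hole 2 is at (321.7,69.2), hole 4 at (321.7,166.9), and the pin at (322.1,116.5), which is within about 0.3 mm of the middle hole's centre. I lower gently with a softer grip.

Call:
play_rows --targets '[[[0.0001,0.0002,0.001,0],[0.0,0.0002,0.002,0],[0.0,0.0002,0.003,0],[0.0,0.0002,0.003,0]]]' --newtons 8

```text
t: 9.65
eef_pos: [0.5358, 0.0089, 0.4071]
ee_rot: [-3.142, -0.0, -2.909]
force: [1.7, 0.5, 1.9]
width: 0.0195
```

Call:
play_rows --targets '[[[-0.0002,0,0.0008,0],[-0.0003,0,0.0015,0],[-0.0003,0,0.0015,0]]]'

```text
t: 10.02
eef_pos: [0.5361, 0.009, 0.4056]
ee_rot: [-3.142, -0.0, -2.909]
force: [3.0, 0.2, 2.4]
width: 0.0196
```

Call:
play_rows --targets '[[[-0.0002,0,0.001,0],[-0.0003,0,0.002,0],[-0.0004,0,0.003,0],[-0.0004,0,0.003,0]]]'

```text
t: 10.52
eef_pos: [0.5365, 0.0091, 0.4026]
ee_rot: [3.142, -0.0, -2.909]
force: [2.4, -0.3, 1.6]
width: 0.0198
```

Call:
play_rows --targets '[[[-0.0002,0,0.001,0],[-0.0003,0,0.002,0],[-0.0004,0,0.003,0],[-0.0004,0,0.003,0]]]'

```text
t: 11.02
eef_pos: [0.5369, 0.0092, 0.3996]
ee_rot: [-3.142, -0.0, -2.909]
force: [1.8, 0.6, 1.1]
width: 0.0194
```

Run:
```python
from h import *
s=st(); F=[wrist()[1].astype(float) for _ in range(4)]; ims=np.mean(F,0)
a=ims[55:205,275:370]; a=np.clip((a-35)*5,0,255).astype(np.uint8)
save('w7.png',cv2.resize(a,None,fx=4,fy=4,interpolation=cv2.INTER_CUBIC))
```

```text
t 11.03 p [0.5369 0.0092 0.3996] r [-3.142 -0.    -2.909] F [1.8 0.6 1.1] w 0.0194
```

View pics/w7.png

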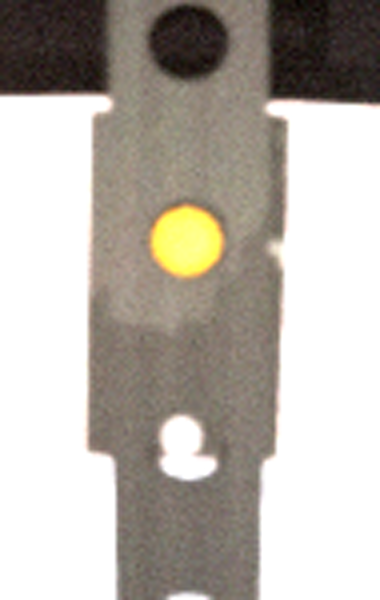

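The pin stands centred in the hole, with the bar already about 5 mm below its top and forces under 3 N. I continue down to the collar.

Call:
play_rows --targets '[[[-0.0002,0,0.0015,0],[-0.0004,0,0.003,0],[-0.0006,0,0.0045,0],[-0.0008,0,0.006,0],[-0.0008,0,0.006,0]]]'

```text
t: 11.85
eef_pos: [0.5376, 0.0094, 0.3935]
ee_rot: [3.142, -0.0, -2.909]
force: [2.7, 0.8, 1.8]
width: 0.0196
```

Call:
play_rows --targets '[[[-0.0002,0,0.0015,0],[-0.0004,0,0.003,0],[-0.0006,0,0.0045,0],[-0.0008,0,0.006,0],[-0.0008,0,0.006,0]]]'

```text
t: 12.48
eef_pos: [0.5384, 0.0096, 0.3875]
ee_rot: [3.142, -0.0, -2.909]
force: [2.2, -0.6, 0.8]
width: 0.0199
```

Call:
play_rows --targets '[[[-0.0001,0,0.0005,0],[-0.0002,0,0.001,0],[-0.0003,0,0.0015,0],[-0.0003,0,0.0015,0]]]'

```text
t: 12.98
eef_pos: [0.5386, 0.0096, 0.3868]
ee_rot: [-3.141, 0.0, -2.909]
force: [-0.2, 0.7, 7.5]
width: 0.0196
```

Call:
play_rows --targets '[[[0.0002,0,0.0003,0],[0.0002,0,0.0003,0]]]'

```text
t: 13.22
eef_pos: [0.5385, 0.0095, 0.3868]
ee_rot: [-3.141, 0.001, -2.909]
force: [-0.9, 1.2, 7.9]
width: 0.0198
```

Run:
```python
from h import *
s=st(); p,im,d=wrist(); 
g=im.astype(float)
print(brass(p,im,.208))
# depth of bar around hole vs. keep pin top
P=np.array(p['position']); 
pts=[(u,v) for u in(313,331) for v in range(60,180,6)]
for u in (312,332):
    r=[]
    for v in range(50,200,10):
        dd=d[v-1:v+2,u-1:u+2]; dd=np.median(dd[dd>0]) if (dd>0).any() else np.nan
        w=wray(p,u,v); c=w@R.from_euler('xyz',p['attitude']).as_matrix()[:,2]; X=P+w*dd/c; r.append(np.round(X*1000,1).tolist())
    print(r)
```

```text
t 13.22 p [0.5385 0.0095 0.3868] r [-3.141e+00  1.000e-03 -2.909e+00] F [-0.9  1.2  7.9] w 0.0198
[([313, 104, 18, 18, 257], array([321.3, 112.3]), array([ 0.4615, -0.0083,  0.208 ]), array([-106.4,  -20.3]))]
[[429.8, -20.8, 199.4], [434.5, -19.9, 194.5], [440.6, -18.3, 200.1], [445.8, -17.0, 199.7], [451.1, -15.8, 200.1], [456.4, -14.5, 200.1], [461.6, -13.3, 199.4], [466.9, -12.1, 199.8], [472.2, -10.9, 199.1], [477.4, -9.7, 200.4], [482.8, -8.4, 200.0], [488.3, -7.2, 199.4], [493.5, -5.9, 200.3], [499.1, -4.7, 200.1], [504.8, -3.4, 199.7]]
[[427.3, -10.6, 199.3], [432.6, -9.3, 198.6], [438.1, -8.0, 199.7], [443.4, -6.8, 199.8], [448.7, -5.5, 199.8], [453.9, -4.3, 200.6], [459.2, -3.0, 199.3], [464.4, -1.7, 200.2], [469.7, -0.4, 199.5], [475.0, 0.8, 199.6], [480.2, 2.1, 200.3], [485.7, 3.4, 199.7], [491.0, 4.8, 200.1], [496.6, 6.1, 199.9], [502.2, 7.5, 199.8]]
```

The bar's top reads level at about 199.7 mm along its whole length, with a firm stop at 8 N, so it is seated on the collar. I release and retreat upward.

Call:
play_rows --targets '[[[0,0,0,0],[0,0,0,0],[0,0,0,0],[0,0,0,0],[0,0,0,0]]]' --grip 90

```text
t: 13.9
eef_pos: [0.5385, 0.0096, 0.3858]
ee_rot: [-3.142, -0.0, -2.909]
force: [-0.6, 0.1, 0.4]
width: 0.056
```

Call:
play_rows --targets '[[[0,0,-0.01,0],[0,0,-0.03,0],[0,0,-0.05,0],[0,0,-0.07,0],[0,0,-0.07,0]]]'

```text
t: 14.52
eef_pos: [0.5388, 0.0096, 0.4581]
ee_rot: [3.142, 0.004, -2.909]
force: [0.6, -0.4, -0.6]
width: 0.0569
```

Run:
```python
from h import *
s=st(); p,im,d=wrist(); 
P=np.array(p['position']); print(brass(p,im,.208))
M=R.from_euler('xyz',p['attitude']).as_matrix()
m=finder.masks_of('wrist','stay_bar'); print([(x['score'],x['mask'].sum()) for x in m][:2])
v,u=np.nonzero(m[0]['mask']&(d>0)); w=wray(p,u,v); X=P+w*(d[v,u]/(w@M[:,2]))[:,None]
X=X[abs(X[:,2]-.199)<.015]; c=X[:,:2].mean(0); e=np.linalg.svd(X[:,:2]-c,full_matrices=False)[2][0]; e*=np.sign(e[0]); t=(X[:,:2]-c)@e
print(c.round(4),np.degrees(np.arctan2(e[1],e[0])).round(2),'z fit',np.polyfit(t,X[:,2],1).round(4))
for q in('gauge_case','thermo','v_block'): print(q,[(np.round(r['xyz'],3),round(r['score'],2)) for r in finder.find_in('wrist',q)][:2])
im=cv2.resize(im,None,fx=1.2,fy=1.2); save('w8.png',im)
```

```text
t 14.53 p [0.5388 0.0096 0.4581] r [ 3.142  0.004 -2.909] F [ 0.6 -0.4 -0.6] w 0.0569
[([316, 103, 12, 12, 119], array([321.5, 108.5]), array([ 0.4614, -0.0082,  0.208 ]), array([-106.5,  -20.2]))]
[(0.86, np.int64(6000))]
[ 0.4563 -0.009 ] 13.92 z fit [0.0114 0.1999]
gauge_case [(array([0.517, 0.174, 0.214]), 0.98), (array([0.503, 0.012, 0.181]), 0.17)]
thermo [(array([0.45 , 0.17 , 0.206]), 0.95)]
v_block [(array([ 0.464, -0.284,  0.033]), 0.96)]
```

View pics/w8.png

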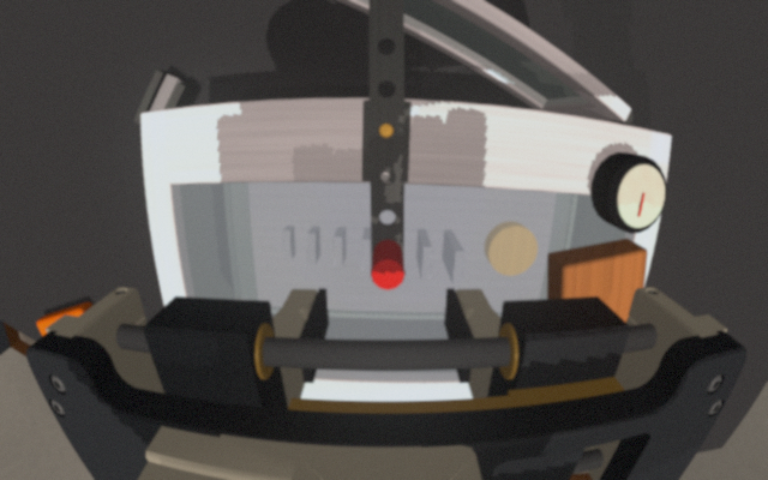

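The released bar still holds the door open. The pin shows in the middle hole at (386,130) in the enlarged view, third from the pivot, and the thermometer and case look untouched. I back off and do a last check with the fixed cameras against the start pictures.

Call:
play_rows --targets '[[[-0.04,0,-0.02,0],[-0.09,0,-0.03,0],[-0.14,0,-0.03,0],[-0.18,0,-0.03,0],[-0.18,0,-0.03,0]]]'

```text
t: 15.4
eef_pos: [0.716, 0.0518, 0.4821]
ee_rot: [-3.141, -0.005, -2.909]
force: [-0.3, -0.2, -0.5]
width: 0.0563
```

Run:
```python
from h import *
st()
for c in('scene','top'):
    z=cam0(c); im,d=cams.grab_frame(c); zz={k:z[k] for k in z.files}; zz['d']=d; P=cloud(zz); P0=cloud(z)
    for name,Q,D,I in(('start',P0,z['d'],z['im']),('now',P,d,im)):
        g=I.astype(int); dark=(g.max(-1)<125)&(np.ptp(g,-1)<25)&(D>0)&(abs(Q[...,2]-.199)<.008)&(abs(Q[...,1]+.02)<.09)&(Q[...,0]<.63)&(Q[...,0]>.38)
        q=Q[dark]; A=np.c_[np.ones(len(q)),q[:,0]-.5,q[:,1]]; print(c,name,len(q),'med z',np.median(q[:,2]).round(4),'plane',np.linalg.lstsq(A,q[:,2],rcond=None)[0].round(4))
    for q in('gauge_case','thermo','v_block','stay_bar'): print(q,[(np.round(r['xyz'],3),round(r['score'],2)) for r in finder.find_in(c,q)][:2])
```

```text
t 15.4 p [0.716  0.0518 0.4821] r [-3.141 -0.005 -2.909] F [-0.3 -0.2 -0.5] w 0.0563
scene start 230 med z 0.1987 plane [ 0.1943 -0.0154 -0.0775]
scene now 163 med z 0.1992 plane [ 0.199   0.0064 -0.0036]
gauge_case [(array([ 0.527, -0.046,  0.18 ]), 0.34)]
thermo [(array([0.444, 0.185, 0.213]), 0.66), (array([ 0.356, -0.006,  0.158]), 0.42)]
v_block [(array([ 0.484, -0.282,  0.031]), 0.69)]
stay_bar [(array([ 0.451, -0.012,  0.202]), 0.63)]
top start 1059 med z 0.199 plane [ 0.1945 -0.0174 -0.0819]
top now 433 med z 0.1999 plane [0.2004 0.0068 0.0071]
gauge_case [(array([0.553, 0.189, 0.211]), 0.62)]
thermo [(array([0.45 , 0.179, 0.215]), 0.89)]
v_block [(array([ 0.476, -0.282,  0.032]), 0.59)]
stay_bar [(array([ 0.438, -0.016,  0.196]), 0.66)]
```

```bash
python3 -c "
from station import job_done; job_done()
from h import st; st()"
```

```text
the job is handed in; nothing more can be done
the job is handed in; nothing more can be done
```

The door is open, and the stay bar's middle hole is over the brass pin with the bar down on the collar. I let go, backed the gripper clear and handed the job in at about 15.4 s. `job_done()` reported no verdict.

**What I did:** I gripped the red knob, lifted the bar and pulled the door open with the bar clear of the pin. Looking down through the hole with the wrist camera, I lined it up to within about 0.3 mm. I then lowered it in small steps: about 3 N on the way down, then a firm stop at about 8 N at the knob.

**Last checks:**
- **Pin:** after release the pin showed in the third hole. It sits about 10 mm behind the keep point.
- **Door:** by my geometry the door angle is about 0.46 rad. I didn't measure the angle directly, and I judged it at rest from the bar staying put after release.
- **Height:** the fixed cameras put the bar's top 0.5–0.9 mm higher than at the start, with a slight upward slope of about 0.7%. That puts the hole under 1 mm above the collar, inside the 3 mm limit but not exactly zero.
- **Bystanders:** the top camera has the gauge case and V-block within 4 mm of their start. At the start it reported the thermometer only under the name V-block, and it is within about 5 mm of that reading. The scene camera has the V-block within about 4 mm and the thermometer within about 9 mm.
- **Disagreements:** the scene camera missed the gauge case, giving only a low-score false hit on the roof. The wrist finder's reading for the case was off because the gripper partly hid it. Cabinet y from my roof fit was 2–3 mm off, so I relied on the wrist camera's relative view instead.

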